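Set the tube heater's cut-out with a screwdriver

TASK

Take the flat screwdriver from its wooden stand, rest it on the tube heater's slotted cut-out screw and turn it lightly until the blade drops into the slot; push it fully home there, then turn the screw clockwise until the orange pointer stands in the green band, never going into the red. Press gently (keep the driver's force on the heater below 20 N), put the screwdriver back upright in its stand, and leave the tube rack, beaker and bottle where they are.

Things in the scene. Friction and masses are not known exactly. Their poses are not given: they have to be found in the camera images.
- driver_grip (a point): Centre of the blue square handle (24 x 24 mm, 74 mm tall) of the flat screwdriver, which stands upright, blade down, in the stand. On the tool's axis; z points up along the tool, x along the blade's width; the handle's flats face x and y. The blade tip is 125 mm below this point, the underside of the black round flange (32 mm across) 45 mm below.
- driver_tip (a point): Middle of the end of the screwdriver's blade, on the tool's axis, z up along the tool. The blade is 13 mm wide (x), 2 mm thick (y), 16 mm long; the shaft above is 8 mm thick.
- stand_hole (a point): Centre of the mouth (top face) of the vertical through hole, 19 mm across with a 3 mm chamfer, of the fixed wooden stand, a 90 x 90 mm block 85 mm high. The driver stands with its flange resting on the top face, its tip 80 mm below this point; any yaw fits.
- screw_mouth (a point): On the axis of the heater's brass cut-out screw, level with its unpressed top, 87 mm above the bench; axes as the heater's. The screw is 19 mm across, in a fixed steel collar of the same height (21 mm inside, 29 outside), with a slot right across it, 4.2 mm wide and 7 mm deep. The slot's angle is not measured: within 70 degrees either side of the heater's x axis, seen from above.
- cutout (a joint): Angle of the cut-out screw and its orange pointer, which turn together, rad; grows clockwise seen from above. At 0 the pointer points along the heater's +y; starts between 0 and 0.4; the green band is 1.05 to 1.35, red from 1.6 on. Takes about 0.04 N m to turn and stays where it is left; the slot's angle bears no fixed relation to the pointer.
- tube_rack: Loose wooden test-tube rack, 70 x 140 mm, 94 mm high with its tubes; origin under its centre. Bystander.
- beaker: Loose glass beaker, 72 mm across, 90 mm high; origin under its centre. Bystander.
- reagent: Loose amber bottle with a blue cap, 54 mm across, 110 mm high; origin under its centre. Bystander.
- driver: The whole screwdriver, 166 mm long, about 0.12 kg; origin at the blade tip, axes as for driver_tip.
- heater: Fixed white tube heater, 230 (x) x 190 mm, casing top 75 mm above the bench; origin on the bench under its centre, z up. The screw's axis is at x = -55 mm, y = 0. An aluminium block with tubes, reaching 43 mm above the casing, begins at x = +12 mm.
- dial (a point): Centre of the black dial under the screw, on the casing's top, 12 mm below screw_mouth. The screw is sprung: pressed beside the slot it sinks up to 2.5 mm (2 N to start, 6 N at the stop), then is hard; when the blade comes into line it springs up round the blade and the force falls away. The blade is seated when its tip is 5.5 to 7 mm below screw_mouth.

How it is judged (in metres and radians):
On the way, in this order (a step that is already met when the one before it is completed fails the run):
1. the blade is seated in the screw's slot (horizontal distance between driver_tip and screw_mouth below 0.004 m and z of driver_tip in the frame of screw_mouth below -0.0055 m and value of joint cutout below 1 rad), for 0.1 s.
2. with the blade still in the slot, the pointer is turned into the green band (horizontal distance between driver_tip and screw_mouth below 0.004 m and z of driver_tip in the frame of screw_mouth below -0.003 m and value of joint cutout between 1.05 and 1.35 rad), for 0.1 s.
At the end, for the whole second after the job is handed in: The pointer is in the green band (cutout 1.05 to 1.35 rad) and the screwdriver stands released and at rest in the stand's hole, blade down, within 0.15 rad of upright, its tip at least 74 mm below the hole's mouth (value of joint cutout between 1.05 and 1.35 rad and horizontal distance between driver_tip and stand_hole below 0.01 m and z of driver_tip in the frame of stand_hole below -0.074 m and angle between driver_tip's own z axis and vertical below 0.15 rad and linear speed of driver below 0.02 m/s); the robot touches nothing.
It fails at once if the screwdriver presses on the heater or its screw with more than 20 N (contact force between driver and heater above 20 N).
It fails at once if the pointer is turned into the red (over 1.6 rad) (value of joint cutout above 1.6 rad).
It fails at once if the tube rack, beaker or bottle is moved by more than 25 mm or tipped (distance of any of tube_rack, beaker, reagent from where it was at the start of the episode above 0.025 m or angle between any of beaker, reagent, tube_rack's own z axis and vertical above 0.3 rad).
It also fails if it takes over 67 s, if anything falls off the work surface, if the arm or the gripper's body presses on something with over 40 N, if the wrist force passes 120 N, or if a joint passes its speed limit or range.

ROBOT

A 6-joint arm with a two-finger parallel gripper is mounted at the origin on the work surface. World frame = base frame: x ahead of the robot, y to its left, z up, the work surface at z = 0. Lengths are in mm, angles in rad, forces in N, time in s.
With the tool pointing down it reaches from about 350 to 875 mm from the base axis. Payload 4.2 kg.
Tool frame: the origin (TCP) lies midway between the tips of the shut fingers; the grasp point (between the pads) lies 19 mm behind it (arm.grasp_offset is the distance from the TCP to the grasp point, in mm); z points along the fingers, y is the direction in which the jaws open and shut (so a half turn about z gives the same grasp; the last joint's range is limited). The gripper opens to 85 mm and grips with 20 to 120 N. Pads are 22 mm wide; open, the fingers measure 114 mm over their backs; the gripper's body (76 mm by 85 mm) begins 54 mm behind the grasp point. The pads swing forward as they close: fully open they stand 13 mm farther back than shut.
Start: joints at [1.589, 0.385, 0.008, 0, -1.194, -0.259], TCP at [149.018, 606.954, 231.312] pointing down, gripper open.
Joint ranges: [-3.14, 3.14], [-1.21, 2.06], [-1.07, 1.41], [-3.16, 2.05], [-2.99, -0.16], [-3.1, 3.1]. Speed limits (rad/s): [2.79, 2.79, 3.14, 3.14, 3.14, 3.14].

INTERFACE

Orientations are given as a unit quaternion [x, y, z, w].
In Python, from bench import arm gives the robot as it stands.
- The arm moves only by the tool move_arm, never from a script. Its argument "moves" is a list of rows, each an object with "gripper": the gripper's target within -1 to 1 (fully open at 1, half-way at 0, shut at -1); "xyz": the shift along the tool's x, y, z in cm, a list of three; "angular": the turn, a rotation vector about the tool's x, y, z in rad, a list of three. In form: [{"gripper": gripper, "xyz": [dx, dy, dz], "angular": [wx, wy, wz]}, ...]. A call has 1 to 10 rows; each row is the pose to reach, as a shift and turn from the pose commanded when the call began, along the tool's axes at that moment; what a row does not reach only later rows make up. A row lasts 1/8 s, in which the tool goes at most 62.5 mm and 10.7 degrees, less where a joint would pass 70% of its speed; a pose out of reach is approached as far as the arm can. A call with a gripper value outside its range is refused whole. The fingers move at their own pace and stop on an object; the grip force is fixed at half the most. Time passes only in rows, so rows that repeat a pose let the fingers close. It gives the time, the measured TCP pose, the force and the opening at its end, in the units of the state.
- arm.read_state(): the state, without advancing time (a new reading comes with each control period).
- arm.get_image(name): name is "scene" or "top" or "wrist"; returns (picture, depth): 384x512x3 uint8, blue, green, red; 384x512 float32, mm along the optical axis (not along the pixel's ray), 0 where there is no reading.
- arm.get_calibration(name): a dict with "camera_matrix" (3x3 intrinsics, pixels), "R" (3x3) and "t" (3): a world point X has camera coordinates R X + t. Camera axes: x right, y down, z forward; pixel columns grow to the right and rows downward; lengths in mm; the calibration is good to about 2 mm. A picture is of the moment at which its call begins: read the wrist's pose just before it. get_calibration takes no time and is no camera call; for the wrist camera it gives the pose at the moment of the call.
- arm.job_done(): hands the job in, once; it reports no verdict.
The state is a dict: "clock": time; "joints": joint angles; "joint_vel": joint speeds; "joint_efforts": joint torques, N m; "position": TCP position; "ee_rot": TCP orientation; "contact_force": force on the tool from outside, world axes, zero at the start; "wrist_torque": the same for the moment, N m; "gripper_width": finger opening in mm.
Only numpy, scipy, OpenCV 4.12 (cv2) and the standard library are available. Lean on these libraries where they do the work, as an engineer would, in place of code of your own. Each camera call takes 0.05 s, during which the arm holds its last target. There are 200 camera calls.

## Working session

There is one attempt and no reset: what is moved stays moved. The work goes in short steps, Python scripts to look and compute and a tool call to move; the robot and the scene stay as the last step left them, time stands still between calls to the robot, and variables do not carry over. Pictures are saved under pics/ and viewed, about 8 in all and at most 12, crops included, and the job is handed in when it is done.

Besides the shell and the picture viewer there is one more tool, called after "Emit:" as a command line: name --argument value ..., lists and objects as JSON in quotes. move_arm: Moves the arm, as the interface text tells. Its arguments: {"type":"object","properties":{"moves":{"type":"array","items":{"type":"object","properties":{"gripper":{"type":"number"},"xyz":{"type":"array","items":{"type":"number"}},"angular":{"type":"array","items":{"type":"number"}}}}}},"required":["moves"]}

```bash
ls; mkdir -p pics; cat > h.py <<'E'
import numpy as np,cv2
from bench import arm
def ray(cal,u,v,z):
    K,R,t=[np.array(cal[k],float) for k in("camera_matrix","R","t")]
    c=-R.T@t.ravel(); d=R.T@np.linalg.inv(K)@[u,v,1]
    return c+d*(z-c[2])/d[2]
def pts(cal,depth):
    K,R,t=[np.array(cal[k],float) for k in("camera_matrix","R","t")]
    v,u=np.indices(depth.shape); p=np.stack([u,v,np.ones_like(u)],-1)@np.linalg.inv(K).T*depth[...,None]
    return (p-t.ravel())@R
E
python3 - <<'E'
from h import *
s=arm.read_state();print(s)
ims=[]
for n in("scene","top"):
    im,d=arm.get_image(n);c=arm.get_calibration(n);cv2.imwrite(f"pics/{n}0.png",im);np.save(f"{n}0.npy",d);print(n,c)
    cv2.imwrite(f"pics/{n}0b.png",cv2.resize(im,(800,600)))
E
```

```text
pics
{'clock': 0.0, 'joints': array([ 1.58855100e+00,  3.85562588e-01,  6.58678843e-03, -5.15216442e-04,
       -1.19399418e+00, -2.58576498e-01]), 'joint_vel': array([ 0.00089071, -0.0009205 ,  0.00082149,  0.00151603, -0.00011659,
       -0.00026988]), 'joint_efforts': array([ 1.80344145e-03, -3.92289877e+01,  1.88404852e+01,  4.18605298e+00,
       -4.60003648e-03, -1.54258835e-06]), 'position': array([148.91531056, 606.38047427, 230.20026318]), 'ee_rot': array([ 9.92747324e-01, -1.20214440e-01, -8.74662032e-05,  1.10944693e-03]), 'contact_force': array([ 0.37679679, -0.05966484,  0.35916051]), 'wrist_torque': array([-0.0304209 , -0.02190841,  0.02168903]), 'gripper_width': 85.22216862338831}
scene {'camera_matrix': array([[379.09564789,   0.        , 256.29970915],
       [  0.        , 379.09564789, 191.30834005],
       [  0.        ,   0.        ,   1.        ]]), 'R': array([[-0.62649337,  0.77940057, -0.00638787],
       [ 0.48385428,  0.38247769, -0.78714411],
       [-0.61105735, -0.49623137, -0.61673604]]), 't': array([ 348.66368365, -175.27454247, 1483.05611072])}
top {'camera_matrix': array([[459.35434516,   0.        , 262.81569202],
       [  0.        , 459.35434516, 186.48082582],
       [  0.        ,   0.        ,   1.        ]]), 'R': array([[ 0.0047424 , -0.99997617,  0.00501754],
       [-0.97734924, -0.0056966 , -0.21155615],
       [ 0.21157969, -0.00390061, -0.97735297]]), 't': array([ -36.75824566,  561.87733069, 1018.12742313])}
```

View pics/top0b.png

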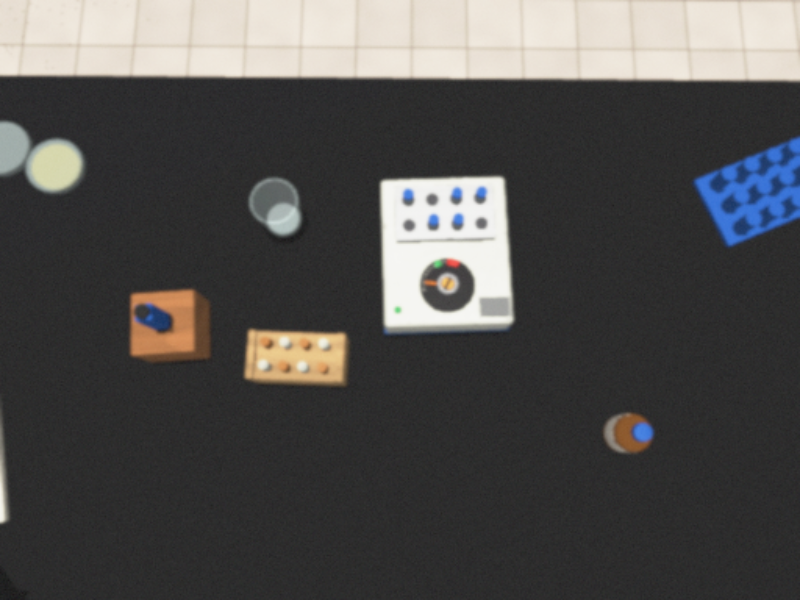

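View pics/scene0b.png

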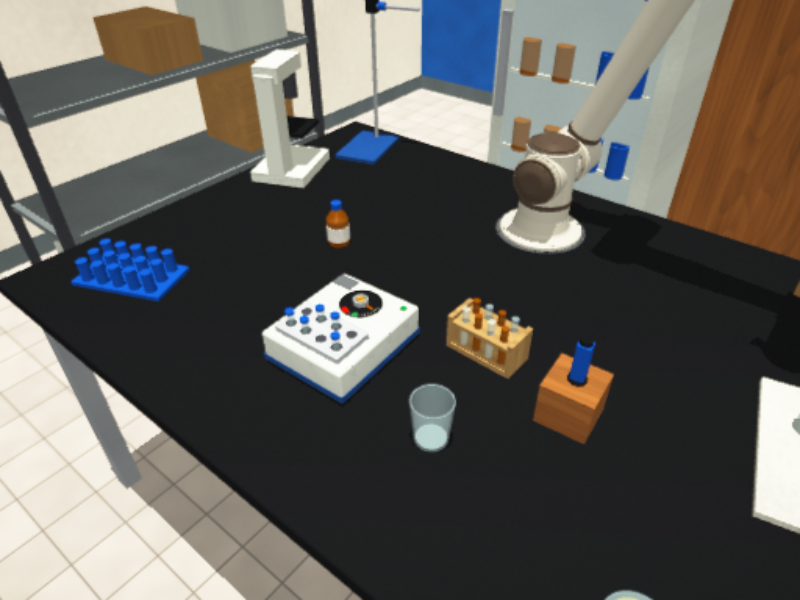

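Top view (800x600 pixels): the stand's top is around (163,325) with the blue handle leaning out to (140,312) by perspective. The heater dial is at (447,285), pointer at 9 o'clock (about world +y). The rack is at (297,357), the beaker at (275,205) and the bottle at (630,433). The scene view confirms the layout.

```bash
cat > m0.py <<'E'
from h import *
n="top";im=cv2.imread("pics/top0.png");d=np.load("top0.npy");c=arm.get_calibration(n);P=pts(c,d)
hsv=cv2.cvtColor(im,cv2.COLOR_BGR2HSV)
def box(x0,y0,x1,y1):
    m=np.zeros(d.shape,bool);m[int(y0/1.5625):int(y1/1.5625),int(x0/1.5625):int(x1/1.5625)]=1;return m
b=box(120,280,220,370)
stand=b&(hsv[...,0]<25)&(hsv[...,1]>90)&(abs(P[...,2]-85)<5)
print("stand",stand.sum(),P[stand].min(0),P[stand].max(0),cv2.minAreaRect(P[stand][:,:2].astype(np.float32)))
blue=b&(hsv[...,0]>100)&(hsv[...,0]<135)&(hsv[...,1]>100)
top=blue&(P[...,2]>155)
print("handle",blue.sum(),top.sum(),P[blue].min(0),P[blue].max(0),np.median(P[top],0))
h=box(370,170,520,340); hm=h&(abs(P[...,2]-75)<4)&(hsv[...,1]<60)&(hsv[...,2]>140)
r=cv2.minAreaRect(P[hm][:,:2].astype(np.float32));print("heater",r,cv2.boxPoints(r),np.median(P[hm][:,2]))
bl=(box(400,245,490,320)&(hsv[...,2]<90)).astype(np.uint8)
cs,_=cv2.findContours(bl,0,2);k=max(cs,key=cv2.contourArea);e=cv2.fitEllipse(cv2.convexHull(k))
print("dial",e,ray(c,*e[0],75))
for nm,z,(u,v) in(("rack",94,(297,357)),("beaker",90,(275,202)),("bottle",110,(643,432))):print(nm,ray(c,u/1.5625,v/1.5625,z))
# scene: handle
n="scene";im=cv2.imread("pics/scene0.png");d=np.load("scene0.npy");c=arm.get_calibration(n);P=pts(c,d)
hsv=cv2.cvtColor(im,cv2.COLOR_BGR2HSV)
m=box(555,330,610,385)&(hsv[...,0]>100)&(hsv[...,0]<135)&(hsv[...,1]>100)
Q=P[m];print("scene handle",m.sum(),Q.min(0),Q.max(0),np.median(Q,0))
T=Q[Q[:,2]>160];print(len(T),T.mean(0) if len(T) else 0)
E
python3 m0.py
```

```text
stand 1190 [461.69585035 279.334567    80.01978364] [556.48243144 376.06586407  89.88908308] ((510.03460693359375, 327.47564697265625), (91.0574722290039, 90.84571838378906), 4.908882141113281)
handle 186 55 [333.90962454 -29.58526314  85.4438716 ] [ 519.32299798  334.65162443 1114.12289625] [503.06653122 318.43170099 163.8615273 ]
heater ((623.9850463867188, -84.5273208618164), (228.80018615722656, 188.39923095703125), 2.2181596755981445) [[ 506.02472      5.1739144]
 [ 513.3166    -183.08415  ]
 [ 741.9454    -174.22856  ]
 [ 734.6535      14.0295105]] 73.98605092099008
dial ((286.5730895996094, 183.240234375), (29.357791900634766, 32.020423889160156), 63.185760498046875) [566.87041948 -88.78228974  75.        ]
rack [458.13456108 127.825174    94.        ]
beaker [691.49431193 170.29901805  90.        ]
bottle [ 355.2594441  -354.09973934  110.        ]
scene handle 294 [308.57094656 256.73891209  -1.5443985 ] [1209.47516097  531.22889033  778.91505196] [520.75420833 330.37249038 132.3264339 ]
47 [532.39654568 334.8132975  177.93483644]
```

```bash
cat >> h.py <<'E'
from scipy.spatial.transform import Rotation as Rn
def go(pos,yaw,cur=None):
    s=arm.read_state();R=Rn.from_quat(s["ee_rot"]);T=Rn.from_euler("z",yaw)*Rn.from_euler("x",np.pi)
    x=R.inv().apply(np.array(pos,float)-s["position"])/10;w=(R.inv()*T).as_rotvec()
    print("at",s["position"].round(1),"xyz",x.round(2),"ang",w.round(4),"rows>=",max(np.linalg.norm(x)/6.25,np.linalg.norm(w)/.1867).round(1))
def st():
    s=arm.read_state();x=Rn.from_quat(s["ee_rot"]).as_matrix()
    print("t",round(s["clock"],2),"p",s["position"].round(1),"yaw",np.arctan2(x[1,0],x[0,0]).round(4),"z",x[:,2].round(4),"F",s["contact_force"].round(2),"M",s["wrist_torque"].round(3),"w",s["gripper_width"].round(1),"j",s["joints"].round(3))
E
python3 - <<'E'
from h import *
s=arm.read_state();c=arm.get_calibration("wrist");R=Rn.from_quat(s["ee_rot"]).as_matrix()
print(c["camera_matrix"]); print("cam in tool",R.T@(-c["R"].T@c["t"].ravel()-s["position"]),"axis in tool",R.T@c["R"][2])
go([510,327,330],0); go([440,327,330],0)
E
```

```text
[[345.4233641    0.         260.36679376]
 [  0.         345.4233641  191.79119742]
 [  0.           0.           1.        ]]
cam in tool [  85.3802818     0.44790694 -143.27411041] axis in tool [-3.28678928e-01  2.43284909e-04  9.44441688e-01]
at [148.9 606.4 230.3] xyz [41.74 18.54 -9.93] ang [ 2.00e-03  1.00e-04 -2.41e-01] rows>= 7.5
at [148.9 606.4 230.3] xyz [34.94 20.21 -9.92] ang [ 2.00e-03  1.00e-04 -2.41e-01] rows>= 6.7
```

Emit:
move_arm --moves '[{"gripper":1,"xyz":[5,2.2,-0.5],"angular":[0,0,-0.03]},{"gripper":1,"xyz":[10,4.5,-0.5],"angular":[0,0,-0.06]},{"gripper":1,"xyz":[15,6.7,-1],"angular":[0,0,-0.09]},{"gripper":1,"xyz":[20,8.9,-1],"angular":[0,0,-0.12]},{"gripper":1,"xyz":[25,11.1,-1.5],"angular":[0,0,-0.15]},{"gripper":1,"xyz":[30,13.3,-1.5],"angular":[0,0,-0.18]},{"gripper":1,"xyz":[35,15.5,-2],"angular":[0,0,-0.21]},{"gripper":1,"xyz":[39,17.3,-2],"angular":[0,0,-0.241]},{"gripper":1,"xyz":[41.7,18.5,-2],"angular":[0,0,-0.241]},{"gripper":1,"xyz":[41.7,18.5,-2],"angular":[0,0,-0.241]}]'

```text
clock: 1.35
position: [510.9, 326.3, 250.4]
ee_rot: [1.0, -0.002, -0.001, 0.001]
contact_force: [0.0, -0.1, -0.2]
gripper_width: 85.4
```

```bash
python3 - <<'E'
from h import *
st();c=arm.get_calibration("wrist");im,d=arm.get_image("wrist");st()
cv2.imwrite("pics/w1.png",im);np.save("w1.npy",d);np.savez("w1c.npz",**c)
E
```

```text
Traceback (most recent call last):
  File "h.py", line 18, in st
    print("t",round(s["clock"],2),"p",s["position"].round(1),"yaw",np.arctan2(x[1,0],x[0,0]).round(4),"z",x[:,2].round(4),"F",s["contact_force"].round(2),"M",s["wrist_torque"].round(3),"w",s["gripper_width"].round(1),"j",s["joints"].round(3))
                                                                                                                                                                                             ^^^^^^^^^^^^^^^^^^^^^^^^
AttributeError: 'float' object has no attribute 'round'
```

```bash
sed -i 's/s\["gripper_width"\].round(1)/round(s["gripper_width"],1)/' h.py; python3 - <<'E'
from h import *
st();c=arm.get_calibration("wrist");im,d=arm.get_image("wrist")
cv2.imwrite("pics/w1.png",im);np.save("w1.npy",d);np.savez("w1c.npz",**c)
E
```

```text
t 1.35 p [510.9 326.3 250.4] yaw -0.0032 z [-0.0012 -0.0011 -1.    ] F [ 0.04 -0.11 -0.24] M [ 0.01   0.027 -0.072] w 85.4 j [ 0.835  0.341 -0.009 -0.    -1.222  0.733]
```

View pics/w1.png

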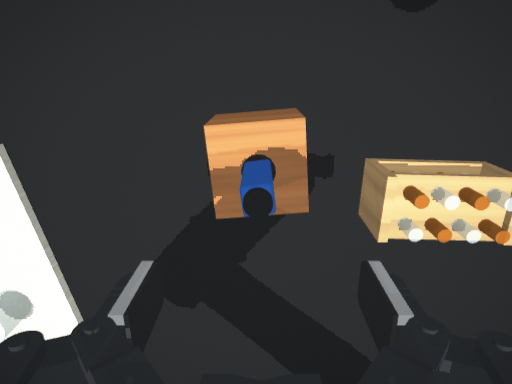

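The wrist view shows the handle's dark round cap at about (258,202), the flange at (259,168), and the stand's top from (207,123) to (308,215). The rack is at the right, and the fingers are clear of everything.

```bash
python3 - <<'E'
from h import *
im=cv2.imread("pics/w1.png");c=dict(np.load("w1c.npz"));d=np.load("w1.npy");P=pts(c,d)
hsv=cv2.cvtColor(im,cv2.COLOR_BGR2HSV)
roi=np.zeros(d.shape,bool);roi[140:225,225:290]=1
cap=(roi&(P[...,2]>164)&(hsv[...,2]<70)).astype(np.uint8)
cs,_=cv2.findContours(cap,0,2);k=max(cs,key=cv2.contourArea);e=cv2.fitEllipse(k);print("cap",e,ray(c,*e[0],171),np.median(P[cap>0],0))
blue=roi&(hsv[...,0]>100)&(hsv[...,0]<135)&(hsv[...,1]>120)
B=P[blue];B=B[(B[:,2]>95)&(B[:,2]<158)]
print("blue",len(B),B.min(0),B.max(0))
for s in(1,):
    # visible faces: fit normals by PCA of xy on +x side
    for lo,hi in((95,125),(125,158)):
        q=B[(B[:,2]>lo)&(B[:,2]<hi)];(a,b),r=np.polyfit(q[:,1],q[:,0],1,full=False),0;print(lo,len(q),"x=a*y+b",a,b,q[:,:2].mean(0))
st_=(hsv[...,0]<25)&(hsv[...,1]>90)&(abs(P[...,2]-85)<5)&(P[...,1]>270)
S=P[st_][:,:2].astype(np.float32);print("stand",cv2.minAreaRect(S))
cv2.imwrite("pics/w1c.png",cv2.resize(im[130:230,200:320],(720,600),interpolation=cv2.INTER_CUBIC))
E
```

```text
cap ((257.4142761230469, 202.7230682373047), (28.99709701538086, 29.860733032226562), 161.6684112548828) [510.59747884 327.59515288 171.        ] [511.01842499 327.24041795 171.59036676]
blue 616 [514.907011   316.00623651  95.06806958] [523.47460921 340.32633471 157.99330773]
95 250 x=a*y+b -0.10194792846776801 555.2804430111511 [521.80028045 328.40454011]
125 366 x=a*y+b -0.09909246486664544 554.3784105993087 [521.84112581 328.35276461]
stand ((510.09246826171875, 327.4781188964844), (90.3150863647461, 90.30692291259766), 4.514296531677246)
```

View pics/w1c.png

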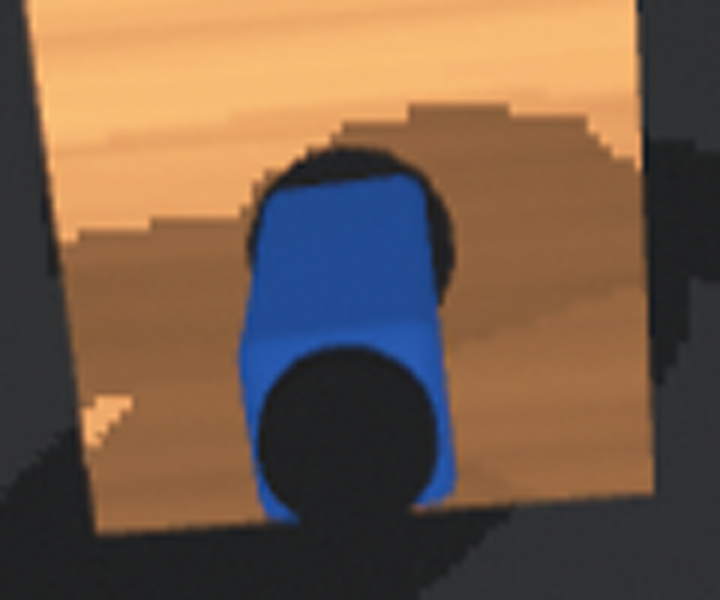

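Measured: hole axis about (510.3, 327.4), handle flats at yaw +0.10, cap at z 171.6 where 171 is expected. These agree, so I go down and grasp.

```bash
python3 -c "
from h import *
go([510.3,327.4,112],0.10)"
```

```text
at [510.1 327.1 250.5] xyz [ 0.04 -0.04 13.85] ang [ 0.0007  0.0013 -0.1017] rows>= 2.2
```

Emit:
move_arm --moves '[{"gripper":1,"xyz":[0,0,2],"angular":[0,0,-0.1]},{"gripper":1,"xyz":[0,0,6],"angular":[0,0,-0.1]},{"gripper":1,"xyz":[0,0,10],"angular":[0,0,-0.1]},{"gripper":1,"xyz":[0,0,13],"angular":[0,0,-0.1]},{"gripper":1,"xyz":[0,0,13.8],"angular":[0,0,-0.1]},{"gripper":-1,"xyz":[0,0,13.8],"angular":[0,0,-0.1]},{"gripper":-1,"xyz":[0,0,13.8],"angular":[0,0,-0.1]},{"gripper":-1,"xyz":[0,0,13.8],"angular":[0,0,-0.1]},{"gripper":-1,"xyz":[0,0,13.8],"angular":[0,0,-0.1]},{"gripper":-1,"xyz":[0,0,13.8],"angular":[0,0,-0.1]}]'

```text
clock: 2.65
position: [510.5, 328.3, 114.6]
ee_rot: [0.999, 0.05, 0.001, -0.001]
contact_force: [-1.0, 0.1, 4.5]
gripper_width: 23.8
```

```bash
python3 -c "
from h import *
st();go([510.3,327.4,262],0.10)"
```

```text
t 2.65 p [510.5 328.3 114.6] yaw 0.1005 z [ 0.0018  0.0014 -1.    ] F [-1.01  0.13  4.46] M [0.128 0.28  0.032] w 23.8 j [ 0.838  0.457 -0.194  0.001 -0.918  0.833]
at [510.5 328.3 114.6] xyz [  0.     0.07 -14.74] ang [-0.0012 -0.002   0.0005] rows>= 2.4
```

Emit:
move_arm --moves '[{"gripper":-1,"xyz":[0,0,-0.5],"angular":[0,0,0]},{"gripper":-1,"xyz":[0,0,-2],"angular":[0,0,0]},{"gripper":-1,"xyz":[0,0,-5],"angular":[0,0,0]},{"gripper":-1,"xyz":[0,0,-8],"angular":[0,0,0]},{"gripper":-1,"xyz":[0,0,-11],"angular":[0,0,0]},{"gripper":-1,"xyz":[0,0,-13.5],"angular":[0,0,0]},{"gripper":-1,"xyz":[0,0,-14],"angular":[0,0,0]},{"gripper":-1,"xyz":[0,0,-14],"angular":[0,0,0]}]'

```text
clock: 3.65
position: [509.5, 327.6, 252.9]
ee_rot: [0.999, 0.05, -0.0, 0.0]
contact_force: [0.3, 1.1, -2.2]
gripper_width: 23.5
```

```bash
python3 -c "
from h import *
st();c=arm.get_calibration('wrist');im,d=arm.get_image('wrist');im2,_=arm.get_image('scene')
cv2.imwrite('pics/w2.png',im);cv2.imwrite('pics/s2.png',im2);np.save('w2.npy',d);np.savez('w2c.npz',**c)
cv2.imwrite('pics/w2b.png',np.hstack([cv2.resize(im[80:300,170:340],None,fx=2.4,fy=2.4),cv2.resize(im2[150:330,280:440],None,fx=2.4,fy=528/180)]))
for z in (105,112,125,140,190): # predicted pixel of the tool axis
  K,R,t=c['camera_matrix'],c['R'],c['t'].ravel();s=arm.read_state();p=s['position'].copy();p[2]=p[2]-z+0;q=K@(R@p+t);print(z,q[:2]/q[2])
go([568,-87.5,262],0.10)"
```

```text
t 3.65 p [509.5 327.6 252.9] yaw 0.0999 z [-9.e-04 -1.e-04 -1.e+00] F [ 0.35  1.13 -2.17] M [-0.035  0.066  0.001] w 23.5 j [ 8.380e-01  3.390e-01 -7.000e-03 -1.000e-03 -1.226e+00  8.330e-01]
105 [259.79048812 190.02076761]
112 [259.80526998 187.11541604]
125 [259.83088677 182.08047334]
140 [259.85781028 176.78869552]
190 [259.93153684 162.29784817]
at [509.3 327.4 251.8] xyz [ 1.7  41.87 -0.96] ang [ 0.0015  0.0025 -0.0001] rows>= 6.7
```

View pics/w2b.png

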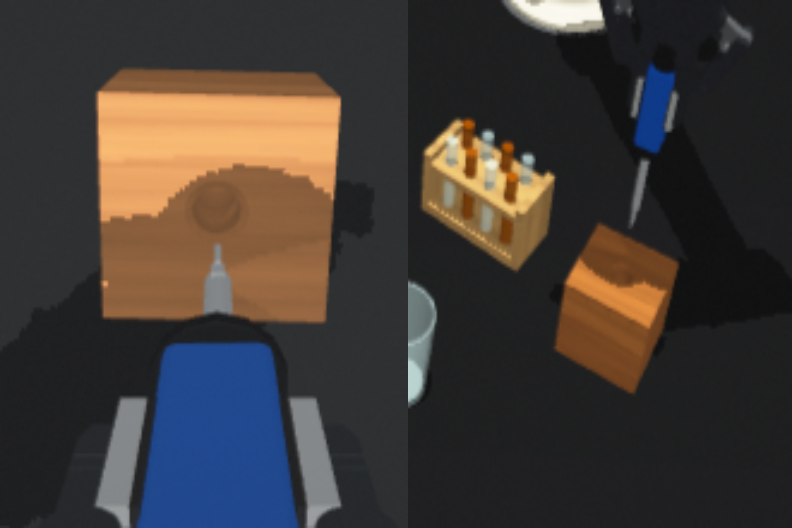

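The blade looks thin along tool y, so its width lies along tool x. The tip is at about (260,182), while the prediction was (260,188). I'll check with depth whether the driver is tilted in the hand.

```bash
python3 -c "
from h import *
d=np.load('w2.npy');c=dict(np.load('w2c.npz'));P=pts(c,d);s=arm.read_state();R=Rn.from_quat(s['ee_rot']).as_matrix()
Q=(P-[509.4,327.5,252.4])@R
for v in list(range(176,215,3))+[225,240,260]:
  m=[(u,Q[v,u].round(1)) for u in range(245,277) if 0<d[v,u]<c['R'][2]@[509.4,327.5,115]+c['t'].ravel()[2]]
  print(v,len(m),m[0][0] if m else '',m[-1][0] if m else '',m[len(m)//2][1] if m else '')
"
```

```text
176 0   
179 0   
182 2 260 261 [  6.5   0.9 105.7]
185 2 260 261 [ 6.3  0.9 99. ]
188 3 259 261 [ 6.   0.2 92.8]
191 6 258 263 [ 5.1  0.9 88.6]
194 9 256 264 [ 3.9  0.2 85.7]
197 11 255 265 [ 3.5  0.2 80.7]
200 12 255 266 [ 3.8  0.9 73.9]
203 12 255 266 [ 4.   0.9 67.7]
206 12 255 266 [ 3.5  0.9 63.7]
209 12 255 266 [ 3.6  0.9 58.1]
212 26 248 273 [15.5  0.8 24.4]
225 31 245 276 [12.2  0.9 15.2]
240 32 245 276 [12.1  0.8 -0.9]
260 32 245 276 [ 11.5   0.8 -17.9]
```

No tilt: the shaft's front is at x=4, the blade edge at 6.5, the handle at 12, and the tip is about 108 mm below the TCP. Next I move over the screw and look.

Emit:
move_arm --moves '[{"gripper":-1,"xyz":[0.1,2,-0.5],"angular":[0,0,0]},{"gripper":-1,"xyz":[0.3,6,-0.5],"angular":[0,0,0]},{"gripper":-1,"xyz":[0.5,11,-0.5],"angular":[0,0,0]},{"gripper":-1,"xyz":[0.7,16.5,-0.5],"angular":[0,0,0]},{"gripper":-1,"xyz":[0.9,22,-0.5],"angular":[0,0,0]},{"gripper":-1,"xyz":[1.2,28,-0.5],"angular":[0,0,0]},{"gripper":-1,"xyz":[1.4,34,-0.5],"angular":[0,0,0]},{"gripper":-1,"xyz":[1.6,39,-0.5],"angular":[0,0,0]},{"gripper":-1,"xyz":[1.7,41.9,-0.5],"angular":[0,0,0]},{"gripper":-1,"xyz":[1.7,41.9,-0.5],"angular":[0,0,0]}]'

```text
clock: 5.0
position: [568.0, -90.0, 257.6]
ee_rot: [0.999, 0.048, -0.001, 0.0]
contact_force: [0.6, -0.2, -1.8]
gripper_width: 23.2
```

```bash
python3 -c "
from h import *
st();c=arm.get_calibration('wrist');im,d=arm.get_image('wrist')
cv2.imwrite('pics/w3.png',im);np.save('w3.npy',d);np.savez('w3c.npz',**c)
cv2.imwrite('pics/w3b.png',cv2.resize(im[110:240,180:340],(800,650))[:600])
K,R,t=c['camera_matrix'],c['R'],c['t'].ravel();q=K@(R@[568,-87.5,87]+t);print(q[:2]/q[2])"
```

```text
t 5.0 p [568.  -90.  257.6] yaw 0.0961 z [-1.6e-03 -3.0e-04 -1.0e+00] F [ 0.57 -0.18 -1.78] M [ 0.075 -0.015 -0.004] w 23.2 j [ 0.125  0.283 -0.075  0.    -1.215  1.542]
[256.97717512 167.04666387]
```

View pics/w3b.png

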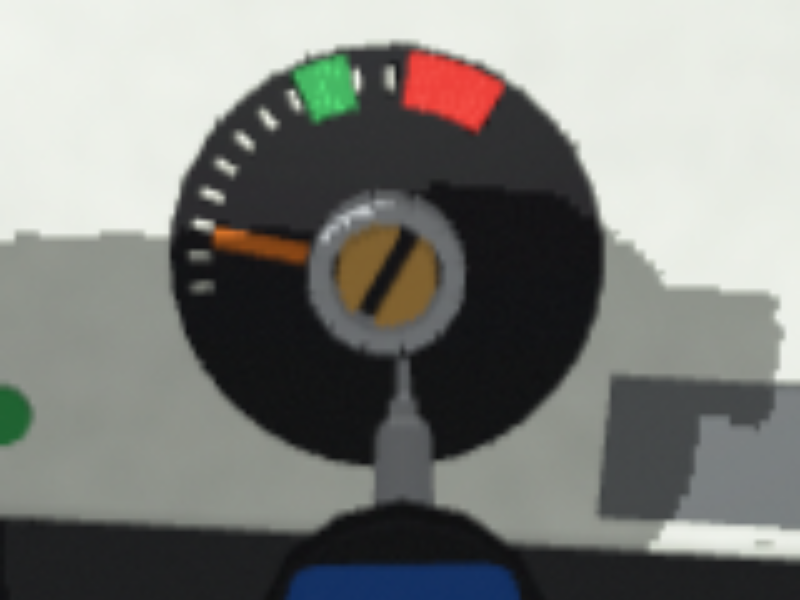

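The crop is 5x from pixel (180,110). It shows the collar centre at (387,273), the slot from (407,235) to (367,312), the pointer tip at (215,238), green at (325,90) and red at (455,90).

```bash
cat > m3.py <<'E'
from h import *
im=cv2.imread("pics/w3.png");c=dict(np.load("w3c.npz"));f=lambda u,v,z:ray(c,180+u/5-.4,110+v/5-.4,z)
hsv=cv2.cvtColor(im,cv2.COLOR_BGR2HSV);H=0.0387
m=np.zeros(im.shape[:2],bool);m[145:185,240:275]=1
br=m&(hsv[...,1]>90)&(hsv[...,0]>10)&(hsv[...,0]<30)
n,l,s,ce=cv2.connectedComponentsWithStats(br.astype(np.uint8))
br=np.isin(l,[i for i in range(1,n) if s[i,4]>15]);br[:,:245]=0
p=np.argwhere(br)[:,::-1].astype(np.float32);e=cv2.minEnclosingCircle(p);print("brass",e,ray(c,*e[0],87))
el=cv2.fitEllipse(cv2.convexHull(p.astype(np.int32)));print(el,ray(c,*el[0],87))
col=m&(hsv[...,1]<60)&(hsv[...,2]>75)
ys,xs=np.nonzero(m&br);
sl=m&(hsv[...,2]<70)&(cv2.morphologyEx(br.astype(np.uint8),cv2.MORPH_CLOSE,np.ones((9,9)))>0)
q=np.array([ray(c,u,v,87)[:2] for v,u in np.argwhere(sl)]);w,V=np.linalg.eigh(np.cov(q.T));a=V[:,1];a*=np.sign(a[0])
print("slot px",sl.sum(),q.mean(0),"yaw",np.arctan2(a[1],a[0]))
A,B=f(407,235,87),f(367,312,87);print("slot hand",(A+B)/2,np.arctan2(*(A-B)[[1,0]]),np.linalg.norm(A-B))
C=f(387,273,87);print("collar",C,"outer d",np.linalg.norm(f(309,273,87)-f(466,273,87)))
S=ray(c,*el[0],87)
for nm,u,v in(("pointer",215,238),("green",325,90),("gl",305,97),("gr",350,85),("red l",405,80)):
    D=f(u,v,76)-S;print(nm,np.hypot(*D[:2]).round(1),"cutout",(H+np.pi/2-np.arctan2(D[1],D[0])).round(3))
E=f(387,254,75);print("dial",E)
E
python3 m3.py
```

```text
brass ((256.8502197265625, 164.45358276367188), 10.395665168762207) [570.48710066 -87.1472928   87.        ]
((256.9484558105469, 164.47186279296875), (19.749975204467773, 20.63979148864746), 103.61799621582031) [570.47841719 -87.2404961   87.        ]
slot px 62 [570.51653861 -87.58110927] yaw -0.5867092042050771
slot hand [570.58935358 -87.25002419  87.        ] -0.3726254764615508 16.66436073918943
collar [570.74430451 -87.26402542  87.        ] outer d 29.394841532321742
pointer 33.4 cutout 0.071
green 34.6 cutout 1.173
gl 34.9 cutout 1.058
gr 34.3 cutout 1.311
red l 34.7 cutout 1.611
dial [571.37118079 -87.09544043  75.        ]
```

The dial readings agree with the spec: green reads 1.06 to 1.31 and red starts at 1.61. The pointer is at 0.07, the slot's yaw is about -0.4 and the screw is at about (569.7,-87). The blade fits the slot to within about ±0.17 rad.

```bash
python3 -c "
from h import *
st();go([569.7,-86.7,201],-0.38)"
```

```text
t 5.05 p [568.  -88.7 257.7] yaw 0.0977 z [-0.0014 -0.     -1.    ] F [-0.22 -0.23 -1.83] M [ 0.014  0.013 -0.011] w 23.2 j [ 0.127  0.283 -0.075 -0.    -1.215  1.542]
at [568.  -88.7 257.7] xyz [ 0.2  -0.19  5.67] ang [2.000e-04 1.400e-03 4.777e-01] rows>= 2.6
```

Emit:
move_arm --moves '[{"gripper":-1,"xyz":[0.1,-0.1,1],"angular":[0,0,0.12]},{"gripper":-1,"xyz":[0.2,-0.2,2.5],"angular":[0,0,0.24]},{"gripper":-1,"xyz":[0.2,-0.2,4],"angular":[0,0,0.36]},{"gripper":-1,"xyz":[0.2,-0.2,5.2],"angular":[0,0,0.48]},{"gripper":-1,"xyz":[0.2,-0.2,5.7],"angular":[0,0,0.48]},{"gripper":-1,"xyz":[0.2,-0.2,5.7],"angular":[0,0,0.48]}]'

```text
clock: 5.8
position: [570.3, -84.7, 201.2]
ee_rot: [0.982, -0.187, -0.0, 0.0]
contact_force: [0.1, 0.7, -2.0]
gripper_width: 23.4
```

```bash
python3 -c "
from h import *
st();st();c=arm.get_calibration('wrist');im,d=arm.get_image('wrist');st();im2,_=arm.get_image('scene')
cv2.imwrite('pics/w4.png',im);np.save('w4.npy',d);np.savez('w4c.npz',**c)
cv2.imwrite('pics/w4b.png',np.vstack([cv2.resize(im[130:230,190:330],(560,400))]))
go([569.7,-86.7,201],-0.38)"
```

```text
t 5.8 p [570.3 -84.7 201.2] yaw -0.3772 z [-5.e-04 -1.e-04 -1.e+00] F [ 0.13  0.73 -1.98] M [ 0.016 -0.008  0.041] w 23.4 j [ 0.133  0.326 -0.159  0.    -1.086  1.06 ]
t 5.8 p [570.3 -84.7 201.2] yaw -0.3772 z [-5.e-04 -1.e-04 -1.e+00] F [ 0.13  0.73 -1.98] M [ 0.016 -0.008  0.041] w 23.4 j [ 0.133  0.326 -0.159  0.    -1.086  1.06 ]
t 5.85 p [570.6 -84.8 201.7] yaw -0.3776 z [ 4.e-04 -2.e-04 -1.e+00] F [-0.08  0.22 -0.73] M [-0.009 -0.028  0.063] w 23.3 j [ 0.133  0.326 -0.158  0.    -1.086  1.06 ]
at [570.8 -84.9 201.9] xyz [-0.04  0.21  0.09] ang [-0.0003 -0.001   0.0018] rows>= 0.0
```

View pics/w4b.png

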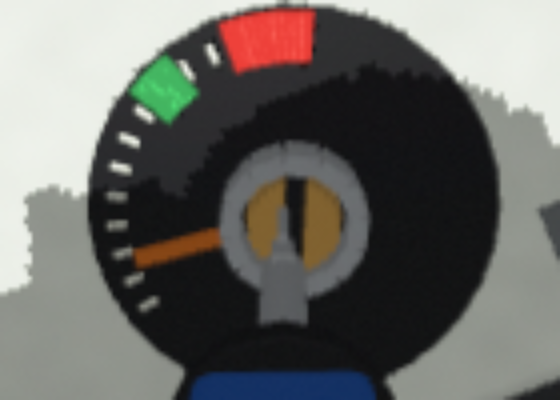

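The blade tip is at about (283,205) in the crop. The slot is vertical in the image at column ~295, so the angle is right and the tip is about 2 mm to one side in tool y. I'll quantify that.

```bash
python3 -c "
from h import *
im=cv2.imread('pics/w4.png');c=dict(np.load('w4c.npz'));d=np.load('w4.npy');s=arm.read_state();R=Rn.from_quat(s['ee_rot']).as_matrix()
T=lambda X:(R.T@(X-s['position'])).round(1)
f=lambda u,v,z:ray(c,190+u/4-.4,130+v/4-.4,z)
print('collar',f(295,219.5,87),T(f(295,219.5,87)),np.linalg.norm(f(219,219,87)-f(371,219,87)))
print('slot top',T(f(294,183,87)),'slot bot',T(f(297,262,87)))
print('tip',T(f(283,203,s['position'][2]-109)))
P=pts(c,d);Q=(P-s['position'])@R
for v in range(178,198,2):
  r=[(u,Q[v,u].round(1)) for u in range(254,270) if 30<Q[v,u,2]<111.5 and Q[v,u,2]<s['position'][2]-91]
  print(v,len(r),r[0][0] if r else '',r[-1][0] if r else '',r[len(r)//2][1] if r else '')
"
```

```text
collar [571.00840718 -87.9770171   87.        ] [  1.2   2.8 114.9] 29.769481469122542
slot top [  8.7   2.6 114.9] slot bot [ -7.6   3.2 114.9]
tip [  6.5   0.4 109. ]
178 0   
180 0   
182 2 260 261 [  5.6   0.9 107.4]
184 3 259 261 [  5.5   0.2 102.9]
186 3 259 261 [ 5.5  0.2 98.2]
188 3 259 261 [ 5.8  0.2 92.7]
190 6 258 263 [ 3.8  0.9 94. ]
192 6 258 263 [ 4.5  0.9 87.8]
194 9 256 264 [ 3.4  0.2 86.5]
196 10 256 265 [ 3.5  0.9 82.3]
```

Emit:
move_arm --moves '[{"gripper":-1,"xyz":[0.08,0.23,0],"angular":[0,0,0.02]},{"gripper":-1,"xyz":[0.08,0.23,0.2],"angular":[0,0,0.02]},{"gripper":-1,"xyz":[0.08,0.23,0.4],"angular":[0,0,0.02]},{"gripper":-1,"xyz":[0.08,0.23,0.4],"angular":[0,0,0.02]}]'

```text
clock: 6.4
position: [570.2, -87.6, 197.0]
ee_rot: [0.98, -0.199, -0.0, 0.0]
contact_force: [0.2, 0.0, -1.9]
gripper_width: 23.6
```

Emit:
move_arm --moves '[{"gripper":-1,"xyz":[0,0,0.1],"angular":[0,0,0]},{"gripper":-1,"xyz":[0,0,0.2],"angular":[0,0,0]},{"gripper":-1,"xyz":[0,0,0.2],"angular":[0,0,0]}]'

```text
clock: 6.78
position: [570.3, -87.6, 195.2]
ee_rot: [0.98, -0.199, -0.0, 0.0]
contact_force: [-0.1, -0.1, -0.8]
gripper_width: 23.5
```

```bash
python3 -c "
from h import *
st()"
```

```text
t 6.78 p [570.3 -87.6 195.2] yaw -0.3998 z [-3.e-04 -0.e+00 -1.e+00] F [-0.14 -0.08 -0.81] M [ 0.054 -0.002  0.02 ] w 23.5 j [ 0.128  0.332 -0.167  0.    -1.072  1.043]
```

Emit:
move_arm --moves '[{"gripper":-1,"xyz":[0,0,0.05],"angular":[0,0,0]},{"gripper":-1,"xyz":[0,0,0.1],"angular":[0,0,0]},{"gripper":-1,"xyz":[0,0,0.15],"angular":[0,0,0]}]'

```text
clock: 7.15
position: [570.4, -87.6, 193.8]
ee_rot: [0.98, -0.199, 0.0, -0.0]
contact_force: [0.2, 0.6, -1.6]
gripper_width: 23.4
```

Emit:
move_arm --moves '[{"gripper":-1,"xyz":[0,0,0.05],"angular":[0,0,0]},{"gripper":-1,"xyz":[0,0,0.1],"angular":[0,0,0]},{"gripper":-1,"xyz":[0,0,0.1],"angular":[0,0,0]}]'

```text
clock: 7.52
position: [570.3, -87.6, 192.8]
ee_rot: [0.98, -0.199, -0.0, 0.0]
contact_force: [-0.1, 1.5, -1.1]
gripper_width: 23.4
```

Emit:
move_arm --moves '[{"gripper":-1,"xyz":[0,0,0.05],"angular":[0,0,0]},{"gripper":-1,"xyz":[0,0,0.1],"angular":[0,0,0]},{"gripper":-1,"xyz":[0,0,0.1],"angular":[0,0,0]}]'

```text
clock: 7.9
position: [570.3, -87.6, 191.8]
ee_rot: [0.98, -0.199, -0.0, 0.0]
contact_force: [-0.4, -0.3, -0.9]
gripper_width: 23.0
```

Emit:
move_arm --moves '[{"gripper":-1,"xyz":[0,0,0.05],"angular":[0,0,0]},{"gripper":-1,"xyz":[0,0,0.1],"angular":[0,0,0]},{"gripper":-1,"xyz":[0,0,0.1],"angular":[0,0,0]}]'

```text
clock: 8.28
position: [570.3, -87.6, 190.7]
ee_rot: [0.98, -0.199, -0.0, 0.0]
contact_force: [-0.1, 0.3, -0.9]
gripper_width: 23.4
```

Emit:
move_arm --moves '[{"gripper":-1,"xyz":[0,0,0.05],"angular":[0,0,0]},{"gripper":-1,"xyz":[0,0,0.05],"angular":[0,0,0]}]'

```text
clock: 8.52
position: [570.3, -87.6, 190.2]
ee_rot: [0.98, -0.199, -0.0, 0.0]
contact_force: [0.7, 0.5, -1.3]
gripper_width: 23.2
```

Emit:
move_arm --moves '[{"gripper":-1,"xyz":[0,0,0.05],"angular":[0,0,0]},{"gripper":-1,"xyz":[0,0,0.05],"angular":[0,0,0]}]'

```text
clock: 8.78
position: [570.4, -87.6, 189.8]
ee_rot: [0.98, -0.199, -0.0, 0.0]
contact_force: [0.8, -0.9, -1.1]
gripper_width: 23.2
```

Emit:
move_arm --moves '[{"gripper":-1,"xyz":[0,0,0.05],"angular":[0,0,0]},{"gripper":-1,"xyz":[0,0,0.05],"angular":[0,0,0]}]'

```text
clock: 9.02
position: [570.5, -87.6, 189.6]
ee_rot: [0.98, -0.199, 0.0, 0.0]
contact_force: [-0.0, 0.1, -0.1]
gripper_width: 23.3
```

Emit:
move_arm --moves '[{"gripper":-1,"xyz":[0,0,0.05],"angular":[0,0,0]},{"gripper":-1,"xyz":[0,0,0.05],"angular":[0,0,0]}]'

```text
clock: 9.28
position: [570.5, -87.6, 189.1]
ee_rot: [0.98, -0.199, 0.0, 0.0]
contact_force: [-0.1, 0.1, 1.1]
gripper_width: 23.0
```

```bash
python3 -c "
from h import *
st();c=arm.get_calibration('wrist');im,d=arm.get_image('wrist')
cv2.imwrite('pics/w5.png',im);np.savez('w5c.npz',**c)
cv2.imwrite('pics/w5b.png',np.vstack([cv2.resize(im[130:230,190:330],(560,400))]))"
```

```text
t 9.28 p [570.5 -87.6 189.1] yaw -0.3998 z [ 4.e-04 -1.e-04 -1.e+00] F [-0.12  0.08  1.15] M [0.037 0.15  0.015] w 23.0 j [ 0.128  0.337 -0.176  0.    -1.058  1.043]
```

View pics/w5b.png

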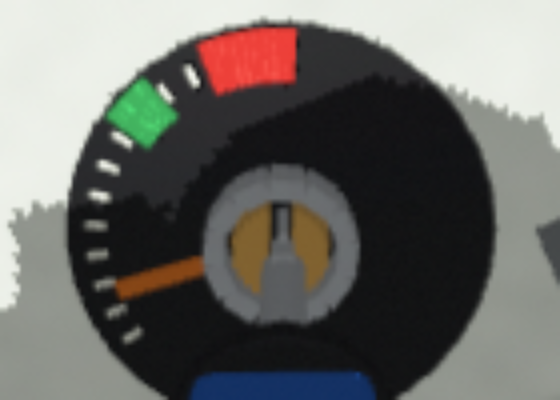

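The blade is in the slot and aligned; the tip is at roughly z 80, and the force has just begun to rise, so it is on the slot's floor. Now I turn clockwise.

Emit:
move_arm --moves '[{"gripper":-1,"xyz":[0,0,0],"angular":[0,0,0.1]},{"gripper":-1,"xyz":[0,0,0],"angular":[0,0,0.2]},{"gripper":-1,"xyz":[0,0,0],"angular":[0,0,0.3]},{"gripper":-1,"xyz":[0,0,0],"angular":[0,0,0.4]},{"gripper":-1,"xyz":[0,0,0],"angular":[0,0,0.4]}]'

```text
clock: 9.95
position: [570.6, -87.7, 189.0]
ee_rot: [0.921, -0.389, 0.0, -0.0]
contact_force: [0.5, -1.0, 0.5]
gripper_width: 23.2
```

```bash
cat > dial.py <<'E'
from h import *
import sys
st();c=arm.get_calibration('wrist');im,d=arm.get_image('wrist');cv2.imwrite(f'pics/{sys.argv[1]}.png',im)
hsv=cv2.cvtColor(im,cv2.COLOR_BGR2HSV);S=np.array([570.6,-87.4,76]);P=np.array([[ray(c,u,v,76) for u in range(512)] for v in range(384)])-S
r=np.hypot(P[...,0],P[...,1]);a=(0.0387+np.pi/2-np.arctan2(P[...,1],P[...,0]));ring=(r>19)&(r<42)
for n,lo,hi in(("orange",5,18),("green",45,80),("red",0,4)):
    m=ring&(hsv[...,0]>=lo)&(hsv[...,0]<=hi)&(hsv[...,1]>140)&(hsv[...,2]>70)
    if m.sum():print(n,m.sum(),"med",np.median(a[m]).round(3),"p5-95",np.percentile(a[m],[3,97]).round(3),"r",np.percentile(r[m],[5,95]).round(1))
E
python3 dial.py w6
```

```text
t 9.95 p [570.6 -87.7 189. ] yaw -0.7984 z [ 6.e-04 -2.e-04 -1.e+00] F [ 0.5  -1.02  0.5 ] M [-0.077 -0.016 -0.004] w 23.2 j [ 0.128  0.337 -0.175  0.    -1.057  0.644]
orange 100 med 0.202 p5-95 [0.099 0.274] r [19.8 34.1]
green 155 med 1.169 p5-95 [1.042 1.295] r [30.9 39.8]
red 329 med 1.847 p5-95 [1.606 2.077] r [30.  39.7]
```

Emit:
move_arm --moves '[{"gripper":-1,"xyz":[0,0,0],"angular":[0,0,0.1]},{"gripper":-1,"xyz":[0,0,0],"angular":[0,0,0.2]},{"gripper":-1,"xyz":[0,0,0],"angular":[0,0,0.3]},{"gripper":-1,"xyz":[0,0,0],"angular":[0,0,0.4]},{"gripper":-1,"xyz":[0,0,0],"angular":[0,0,0.5]},{"gripper":-1,"xyz":[0,0,0],"angular":[0,0,0.6]},{"gripper":-1,"xyz":[0,0,0],"angular":[0,0,0.7]},{"gripper":-1,"xyz":[0,0,0],"angular":[0,0,0.8]},{"gripper":-1,"xyz":[0,0,0],"angular":[0,0,0.8]}]'

```text
clock: 11.12
position: [569.8, -87.9, 188.8]
ee_rot: [-0.698, 0.716, 0.0, -0.001]
contact_force: [-1.6, 0.1, 1.5]
gripper_width: 23.3
```

```bash
python3 dial.py w7
```

```text
t 11.12 p [569.8 -87.9 188.8] yaw -1.5975 z [-1.5e-03 -5.0e-04 -1.0e+00] F [-1.64  0.09  1.51] M [-0.392  0.527  0.049] w 23.3 j [ 0.128  0.337 -0.176  0.    -1.059 -0.155]
orange 96 med 1.009 p5-95 [0.913 1.09 ] r [19.9 33. ]
green 137 med 1.18 p5-95 [1.045 1.298] r [31.1 40.5]
red 291 med 1.831 p5-95 [1.594 2.071] r [30.5 39.7]
```

Pointer at 1.01, moving one to one with the tool. I turn 0.19 more to reach about 1.2.

Emit:
move_arm --moves '[{"gripper":-1,"xyz":[0,0,0],"angular":[0,0,0.06]},{"gripper":-1,"xyz":[0,0,0],"angular":[0,0,0.12]},{"gripper":-1,"xyz":[0,0,0],"angular":[0,0,0.19]},{"gripper":-1,"xyz":[0,0,0],"angular":[0,0,0.19]},{"gripper":-1,"xyz":[0,0,0],"angular":[0,0,0.19]}]'

```text
clock: 11.8
position: [569.7, -87.8, 188.6]
ee_rot: [-0.626, 0.78, 0.0, -0.001]
contact_force: [-2.0, -1.0, 1.2]
gripper_width: 23.5
```

```bash
python3 dial.py w8
```

```text
t 11.8 p [569.7 -87.8 188.6] yaw -1.7881 z [-1.7e-03 -3.0e-04 -1.0e+00] F [-1.96 -1.02  1.22] M [-0.464  1.011  0.012] w 23.5 j [ 0.128  0.337 -0.176  0.    -1.059 -0.345]
orange 89 med 1.204 p5-95 [1.111 1.283] r [20.  32.6]
green 119 med 1.142 p5-95 [1.037 1.295] r [31.7 40.7]
red 286 med 1.83 p5-95 [1.592 2.07 ] r [30.6 39.7]
```

Emit:
move_arm --moves '[{"gripper":-1,"xyz":[0,0,0],"angular":[0,0,-0.08]},{"gripper":-1,"xyz":[0,0,-0.1],"angular":[0,0,-0.14]},{"gripper":-1,"xyz":[0,0,-0.4],"angular":[0,0,-0.14]},{"gripper":-1,"xyz":[0,0,-1.2],"angular":[0,0,-0.14]},{"gripper":-1,"xyz":[0,0,-3],"angular":[0,0,-0.14]},{"gripper":-1,"xyz":[0,0,-6],"angular":[0,0,-0.3]},{"gripper":-1,"xyz":[0,0,-7],"angular":[0,0,-0.45]},{"gripper":-1,"xyz":[0,0,-7],"angular":[0,0,-0.6]},{"gripper":-1,"xyz":[0,0,-7],"angular":[0,0,-0.6]}]'

```text
clock: 12.98
position: [571.0, -87.4, 259.6]
ee_rot: [0.828, -0.561, 0.001, -0.001]
contact_force: [0.1, 0.0, -1.6]
gripper_width: 23.2
```

```bash
python3 dial.py w9; python3 -c "
from h import *
go([510.4,327.8,257],0.1)"
```

```text
t 12.97 p [571.  -87.4 259.6] yaw -1.1917 z [ 2.4e-03  5.0e-04 -1.0e+00] F [ 0.1   0.04 -1.62] M [0.013 0.019 0.02 ] w 23.2 j [ 0.128  0.284 -0.068 -0.    -1.216  0.251]
orange 54 med 1.214 p5-95 [1.116 1.262] r [19.9 31.9]
green 74 med 1.14 p5-95 [1.041 1.295] r [31.9 39.5]
red 198 med 1.842 p5-95 [1.605 2.073] r [30.2 39.6]
at [570.8 -87.4 259.3] xyz [-40.81  -9.72   0.23] ang [-1.2000e-03 -1.3000e-03 -1.2924e+00] rows>= 6.9
```

Pointer stayed at 1.21 in the green band. Moving back to the stand.

Emit:
move_arm --moves '[{"gripper":-1,"xyz":[-2,-0.5,0],"angular":[0,0,-0.1]},{"gripper":-1,"xyz":[-6,-1.5,0],"angular":[0,0,-0.25]},{"gripper":-1,"xyz":[-11,-2.6,0],"angular":[0,0,-0.4]},{"gripper":-1,"xyz":[-16,-3.8,0],"angular":[0,0,-0.55]},{"gripper":-1,"xyz":[-21,-5,0],"angular":[0,0,-0.7]},{"gripper":-1,"xyz":[-26,-6.2,0],"angular":[0,0,-0.85]},{"gripper":-1,"xyz":[-31,-7.4,0],"angular":[0,0,-1.0]},{"gripper":-1,"xyz":[-36,-8.6,0],"angular":[0,0,-1.15]},{"gripper":-1,"xyz":[-39.5,-9.4,0.1],"angular":[0,0,-1.29]},{"gripper":-1,"xyz":[-40.8,-9.7,0.2],"angular":[0,0,-1.29]}]'

```text
clock: 14.28
position: [508.3, 329.3, 256.4]
ee_rot: [0.999, 0.05, -0.0, -0.0]
contact_force: [-0.1, -0.2, -0.7]
gripper_width: 23.4
```

Emit:
move_arm --moves '[{"gripper":-1,"xyz":[0,0,0],"angular":[0,0,0]},{"gripper":-1,"xyz":[0,0,0],"angular":[0,0,0]}]'

```text
clock: 14.52
position: [508.9, 326.2, 256.9]
ee_rot: [0.999, 0.049, -0.0, 0.0]
contact_force: [0.0, -0.4, -1.4]
gripper_width: 23.4
```

```bash
python3 -c "
from h import *
st();go([510.4,327.8,252.5],0.1);c=arm.get_calibration('wrist');im,d=arm.get_image('wrist');go([510.4,327.8,252.5],0.1)
cv2.imwrite('pics/w10.png',im);np.savez('w10c.npz',**c)
cv2.imwrite('pics/w10b.png',np.hstack([cv2.resize(im[120:230,200:320],None,fx=4,fy=4),cv2.resize(cv2.imread('pics/w2.png')[120:230,200:320],None,fx=2.6,fy=4)]))"
```

```text
t 14.53 p [508.9 326.2 256.9] yaw 0.0979 z [-1.e-04 -3.e-04 -1.e+00] F [ 0.01 -0.36 -1.39] M [ 0.    -0.023 -0.039] w 23.4 j [ 0.838  0.334 -0.004  0.    -1.233  0.831]
at [508.9 326.2 256.9] xyz [ 0.16 -0.15  0.44] ang [ 0.0003  0.0001 -0.0021] rows>= 0.1
at [509. 326. 257.] xyz [ 0.16 -0.16  0.45] ang [ 0.0001 -0.0001 -0.0022] rows>= 0.1
```

View pics/w10b.png

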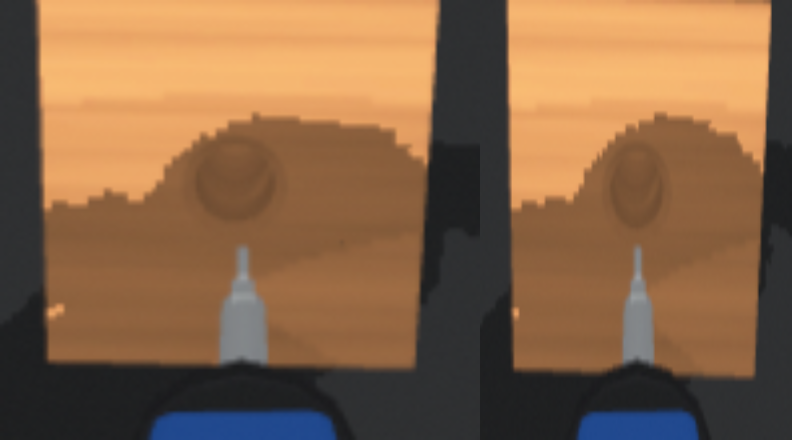

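The hole is at about (236,180) in the crop, and the tip is 1.5 px to its right compared with the lift-off picture. That agrees with the state's (+1.6,-1.5) mm correction, so I apply it and go in.

Emit:
move_arm --moves '[{"gripper":-1,"xyz":[0.16,-0.15,0],"angular":[0,0,0]},{"gripper":-1,"xyz":[0.16,-0.15,2.5],"angular":[0,0,0]},{"gripper":-1,"xyz":[0.16,-0.15,5],"angular":[0,0,0]},{"gripper":-1,"xyz":[0.16,-0.15,6],"angular":[0,0,0]},{"gripper":-1,"xyz":[0.16,-0.15,6.8],"angular":[0,0,0]},{"gripper":-1,"xyz":[0.16,-0.15,7.6],"angular":[0,0,0]},{"gripper":-1,"xyz":[0.16,-0.15,7.6],"angular":[0,0,0]}]'

```text
clock: 15.45
position: [510.0, 328.8, 180.6]
ee_rot: [0.999, 0.05, -0.0, 0.0]
contact_force: [0.2, 0.5, -0.8]
gripper_width: 23.3
```

Emit:
move_arm --moves '[{"gripper":-1,"xyz":[0,0,1],"angular":[0,0,0]},{"gripper":-1,"xyz":[0,0,2.5],"angular":[0,0,0]},{"gripper":-1,"xyz":[0,0,4],"angular":[0,0,0]},{"gripper":-1,"xyz":[0,0,5.5],"angular":[0,0,0]},{"gripper":-1,"xyz":[0,0,6],"angular":[0,0,0]},{"gripper":-1,"xyz":[0,0,6],"angular":[0,0,0]}]'

```text
clock: 16.2
position: [510.1, 328.8, 120.3]
ee_rot: [0.999, 0.05, -0.0, 0.0]
contact_force: [0.5, 0.0, -1.8]
gripper_width: 23.3
```

```bash
python3 -c "
from h import *
st()"
```

```text
t 16.2 p [510.1 328.8 120.3] yaw 0.1003 z [-4.e-04 -7.e-04 -1.e+00] F [ 0.53  0.03 -1.77] M [ 0.005  0.038 -0.021] w 23.3 j [ 0.839  0.452 -0.185  0.    -0.935  0.832]
```

Emit:
move_arm --moves '[{"gripper":-1,"xyz":[0,0,0.2],"angular":[0,0,0]},{"gripper":-1,"xyz":[0,0,0.4],"angular":[0,0,0]},{"gripper":-1,"xyz":[0,0,0.5],"angular":[0,0,0]},{"gripper":-1,"xyz":[0,0,0.5],"angular":[0,0,0]}]'

```text
clock: 16.7
position: [510.1, 328.9, 115.8]
ee_rot: [0.999, 0.05, 0.0, -0.0]
contact_force: [-0.8, 0.3, -1.5]
gripper_width: 23.8
```

Emit:
move_arm --moves '[{"gripper":-1,"xyz":[0,0,0.05],"angular":[0,0,0]},{"gripper":-1,"xyz":[0,0,0.1],"angular":[0,0,0]},{"gripper":-1,"xyz":[0,0,0.1],"angular":[0,0,0]}]'

```text
clock: 17.08
position: [510.1, 328.9, 114.8]
ee_rot: [0.999, 0.05, -0.0, 0.0]
contact_force: [0.0, -0.0, -1.3]
gripper_width: 23.4
```

Emit:
move_arm --moves '[{"gripper":-1,"xyz":[0,0,0.05],"angular":[0,0,0]},{"gripper":-1,"xyz":[0,0,0.1],"angular":[0,0,0]},{"gripper":-1,"xyz":[0,0,0.1],"angular":[0,0,0]}]'

```text
clock: 17.45
position: [510.2, 328.9, 114.6]
ee_rot: [0.999, 0.05, 0.0, -0.0]
contact_force: [-1.2, -0.3, 4.8]
gripper_width: 23.4
```

Emit:
move_arm --moves '[{"gripper":-1,"xyz":[0,0,0.05],"angular":[0,0,0]},{"gripper":-1,"xyz":[0,0,0.05],"angular":[0,0,0]}]'

```text
clock: 17.7
position: [510.2, 328.9, 114.6]
ee_rot: [0.999, 0.05, 0.0, -0.0]
contact_force: [-2.1, -1.0, 7.1]
gripper_width: 23.4
```

The flange is resting (force rising, z 114.6 as at pick-up). Release and retreat.

Emit:
move_arm --moves '[{"gripper":-1,"xyz":[0,0,-0.1],"angular":[0,0,0]},{"gripper":0,"xyz":[0,0,-0.1],"angular":[0,0,0]},{"gripper":1,"xyz":[0,0,-0.1],"angular":[0,0,0]},{"gripper":1,"xyz":[0,0,-0.1],"angular":[0,0,0]},{"gripper":1,"xyz":[0,0,-0.1],"angular":[0,0,0]},{"gripper":1,"xyz":[0,0,-0.1],"angular":[0,0,0]},{"gripper":1,"xyz":[0,0,-0.1],"angular":[0,0,0]}]'

```text
clock: 18.58
position: [510.2, 328.9, 114.3]
ee_rot: [0.999, 0.05, 0.0, -0.0]
contact_force: [-0.2, 0.5, 0.4]
gripper_width: 85.3
```

Emit:
move_arm --moves '[{"gripper":1,"xyz":[0,0,-0.5],"angular":[0,0,0]},{"gripper":1,"xyz":[0,0,-2],"angular":[0,0,0]},{"gripper":1,"xyz":[0,0,-5],"angular":[0,0,0]},{"gripper":1,"xyz":[0,0,-9],"angular":[0,0,0]},{"gripper":1,"xyz":[0,0,-13],"angular":[0,0,0]},{"gripper":1,"xyz":[0,0,-14],"angular":[0,0,0]},{"gripper":1,"xyz":[0,0,-14],"angular":[0,0,0]}]'

```text
clock: 19.45
position: [510.1, 329.0, 255.4]
ee_rot: [0.999, 0.05, 0.001, -0.001]
contact_force: [-0.8, -0.0, -1.0]
gripper_width: 85.4
```

```bash
python3 -c "
from h import *
st();c=arm.get_calibration('wrist');im,d=arm.get_image('wrist');im2,_=arm.get_image('top')
cv2.imwrite('pics/end.png',np.hstack([im[60:300,170:340],im2[80:320,60:450]]));P=pts(c,d)
hsv=cv2.cvtColor(im,cv2.COLOR_BGR2HSV);m=(P[...,2]>164)&(P[...,2]<180)&(hsv[...,2]<70);m[:,:225]=0;m[:,290:]=0;print(m.sum(),np.median(P[m],0))"
```

```text
t 19.45 p [510.1 329.  255.4] yaw 0.1001 z [ 0.0012  0.0018 -1.    ] F [-0.85 -0.04 -0.98] M [ 0.001  0.053 -0.024] w 85.4 j [ 8.390e-01  3.380e-01 -1.000e-03 -0.000e+00 -1.229e+00  8.320e-01]
688 [510.84476174 328.23890922 171.60504958]
```

View pics/end.png

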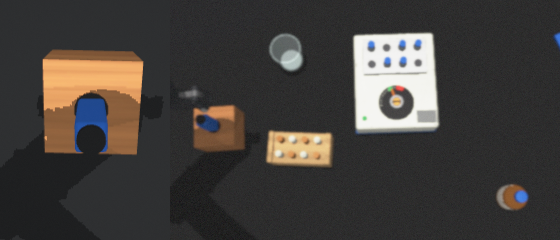

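The driver stands upright in the stand with its cap at (510.8,328.2,171.6), the same height as at the start. The pointer is in green, and the rack, beaker and bottle are where they were. Handing in.

```bash
python3 -c "
from bench import arm
print(arm.job_done())"
```

```text
the job is handed in; nothing more can be done
None
```

I handed the job in at about 19.5 s of the 67 s allowed, and my last checks agreed with the task; no verdict is reported.

- **Seating:** I measured the slot's angle with the wrist camera (about -0.4 rad) and came down already lined up. The blade dropped in on the first try, so no searching turn was needed. It reached the slot's floor with the tip at about z 80 mm, 7 mm below the screw's top. The force at the heater stayed within about 3 N at every reading.
- **Turning:** I turned the screw clockwise in three steps, and the pointer read 0.20, 1.01 and then 1.20 rad. After I withdrew the blade it read 1.21, against a green band read as 1.04 to 1.30 in the same picture. It never came near the red.
- **Return:** The screwdriver is back in its stand, upright and released. Its cap is at z 171.6 mm, the same as before pick-up, and about 1 mm to the side of where it was.
- **Bystanders:** In the last top picture the rack, beaker and bottle look unmoved; I judged that by eye and did not measure it.
- **Disagreements:** The overhead and wrist cameras differed by 1 to 4 mm on the screw's position. I used the wrist view of blade and slot to line up. An automatic fit of the slot's angle gave -0.59 rad against -0.37 by hand; the closer view confirmed the hand value.

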